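# Set up the board for glue-up: pot aside, straightedge flush, locking pins home

### The arm

A 7-joint arm with a two-finger parallel gripper is mounted at the origin on the work surface. World frame = base frame: x ahead of the robot, y to its left, z up, the work surface at z = 0. Lengths are in mm, angles in rad, forces in N, time in s.
With the tool pointing down it reaches from about 400 to 900 mm from the base axis. Payload 5.6 kg.
Tool frame: the origin (TCP) lies at the very end of the fingers, on their centre line; the grasp point (between the pads) lies 19 mm behind it; z points along the fingers, y is the line along which they close (so a half turn about z gives the same grasp; the last joint's range is limited). The gripper opens to 92 mm and grips with 3 to 60 N. Pads are 20 mm wide; open, the fingers measure 128 mm over their backs; the gripper's body (75 mm by 189 mm) begins 69 mm behind the grasp point.
Start: joints at [-1.362, 0.468, -0.012, 1.603, 0.006, 1.071, -0.056], TCP at [161.988, 629.499, 214.592] pointing down, gripper open.
Joint ranges: [-2.53, 2.53], [-0.31, 2.02], [-1.57, 1.55], [0.28, 2.44], [-1.29, 4.43], [0.15, 1.84], [-2.92, 2.92]. Speed limits (rad/s): [2.57, 2.57, 3.14, 3.14, 3.14, 3.14, 3.14].

### API

Orientations are given as [roll, pitch, yaw] about the fixed x, y, z axes, in that order (R = Rz(yaw) Ry(pitch) Rx(roll)).
In Python, from workcell import ctrl gives the robot as it stands.
- The arm moves only by the shell command python3 -m creep 'ROWS' [FORCE]. ROWS is JSON, a list that holds one entry, the list of rows, each a list of 5 numbers: the closure, from -1 (fully open) to 1 (shut), then the shift along the tool's x, y, z in m, then the turn about the tool's z in degrees. In form: [[[grip, tx, ty, tz, twist], ...]]. A call has 1 to 8 rows; each row is the pose to reach, as a shift and turn from the pose commanded when the call began, along the tool's axes at that moment; what a row does not reach only later rows make up. A row lasts 1/12 s, in which the tool goes at most 41.7 mm and 7.16 degrees, less where a joint would pass 70% of its speed; a pose out of reach is approached as far as the arm can. A call with a gripper value outside its range is refused whole. The fingers move at their own pace and stop on an object; FORCE is the grip in N (left out, the last holds). Time passes only in rows, so rows that repeat a pose let the fingers close. It gives the time, the measured TCP pose, the force, the opening and the grip force at its end, in the units of the state.
- ctrl.read_state(): the state, without advancing time (a new reading comes with each control period).
- ctrl.grab_frame(name): name is "scene" or "top"; returns the picture (400x640x3 uint8, blue, green, red); there is no depth.
- ctrl.camera_params(name): a dict with "mtx" (3x3 intrinsics, pixels), "R" (3x3) and "t" (3): a world point X has camera coordinates R X + t. Camera axes: x right, y down, z forward; pixel columns grow to the right and rows downward; lengths in mm; the calibration is good to about 2 mm. A picture is of the moment at which its call begins. camera_params takes no time and is no camera call.
- ctrl.sign_off(): hands the job in; it is judged then, once.
The state is a dict: "time": time; "joint_positions": joint angles; "qvel": joint speeds; "effort": joint torques, N m; "position": TCP position; "eef_rot": TCP orientation; "ft_force": force on the tool from outside, world axes, zero at the start; "moment": the same for the moment, N m; "gripper_width": opening from 0.0 (shut) to 1.0 (fully open); "grip_force": force on a finger pad.
Only numpy, scipy, OpenCV 4.12 (cv2) and the standard library are available. Lean on these libraries where they do the work, as an engineer would, in place of code of your own. Each camera call takes 0.05 s, during which the arm holds its last target. There are 200 camera calls.

### The job

Get this board ready for glue-up. First slide the full glue pot along the bench, without lifting or tipping it, from the yellow mark until it stands wholly on the green mark, then lay the straightedge flat on the bench and flush against the free long side of the board, near its middle so that neither end sticks out past the board. Push every orange-handled locking pin on the bench fully home through both holes of a bracket of its own, leave the bottle, jar and screwdriver alone, and let go of everything.

Things in the scene. Friction and masses are not known exactly. Their poses are not given: they have to be found in the camera images.
- jig: Fixed board fixture; position and yaw differ each time. Walnut board 290 (jig x) x 90 (jig y) x 20 mm high; origin at the centre of its underside, at bench height, z up. The long face at jig y = +45 mm is free: the straightedge goes there. On the other side stand four blue brackets (see eyes). Steel tongues, top at 25 mm, hold the board down
- eye0 (a point): Outer hole mouth of the bracket at jig x = -109.5 mm (jig y = -94, height 45 mm); axes as the jig's, pins enter along +y. Two upright cheeks, 42 mm wide (x), 62 mm high, 8 mm thick, at jig y -94 to -86 and -64 to -56 mm, each with a round 18 mm hole through it on one line along jig y
- eye1 (a point): Outer hole mouth of the bracket at jig x = -36.5 mm (jig y = -94, height 45 mm); axes as the jig's, pins enter along +y. Two upright cheeks, 42 mm wide (x), 62 mm high, 8 mm thick, at jig y -94 to -86 and -64 to -56 mm, each with a round 18 mm hole through it on one line along jig y
- eye2 (a point): Outer hole mouth of the bracket at jig x = 36.5 mm (jig y = -94, height 45 mm); axes as the jig's, pins enter along +y. Two upright cheeks, 42 mm wide (x), 62 mm high, 8 mm thick, at jig y -94 to -86 and -64 to -56 mm, each with a round 18 mm hole through it on one line along jig y
- eye3 (a point): Outer hole mouth of the bracket at jig x = 109.5 mm (jig y = -94, height 45 mm); axes as the jig's, pins enter along +y. Two upright cheeks, 42 mm wide (x), 62 mm high, 8 mm thick, at jig y -94 to -86 and -64 to -56 mm, each with a round 18 mm hole through it on one line along jig y
- pin0: Locking pin, may be absent (None). Orange square handle 24 x 24 x 70 mm, black band near its end; steel shaft 14 mm in diameter, 70 mm long. Origin on the axis at the shoulder (shaft meets handle); x points to the tip, handle from x = -70 to 0. 140 g, balanced 22 mm behind the shoulder. Starts lying on the bench, axis 12 mm up. Home: shoulder against the bracket's outer face
- pin1: Locking pin, may be absent (None). Orange square handle 24 x 24 x 70 mm, black band near its end; steel shaft 14 mm in diameter, 70 mm long. Origin on the axis at the shoulder (shaft meets handle); x points to the tip, handle from x = -70 to 0. 140 g, balanced 22 mm behind the shoulder. Starts lying on the bench, axis 12 mm up. Home: shoulder against the bracket's outer face
- pin2: Locking pin, may be absent (None). Orange square handle 24 x 24 x 70 mm, black band near its end; steel shaft 14 mm in diameter, 70 mm long. Origin on the axis at the shoulder (shaft meets handle); x points to the tip, handle from x = -70 to 0. 140 g, balanced 22 mm behind the shoulder. Starts lying on the bench, axis 12 mm up. Home: shoulder against the bracket's outer face
- pin3: Locking pin, may be absent (None). Orange square handle 24 x 24 x 70 mm, black band near its end; steel shaft 14 mm in diameter, 70 mm long. Origin on the axis at the shoulder (shaft meets handle); x points to the tip, handle from x = -70 to 0. 140 g, balanced 22 mm behind the shoulder. Starts lying on the bench, axis 12 mm up. Home: shoulder against the bracket's outer face
- pin0_tip (a point): Tip of that pin's shaft, on the axis, 70 mm from the shoulder
- pin1_tip (a point): Tip of that pin's shaft, on the axis, 70 mm from the shoulder
- pin2_tip (a point): Tip of that pin's shaft, on the axis, 70 mm from the shoulder
- pin3_tip (a point): Tip of that pin's shaft, on the axis, 70 mm from the shoulder
- straightedge: Aluminium straightedge, 220 (x) x 60 (y) x 6 mm flat plate with a red upright grip rib on its middle, 90 long (x) x 16 wide (y), from 6 to 46 mm high. Origin at the centre of the plate's underside, x along its length, z up. Either long edge may be used. 350 g, starts lying flat on the bench
- glue_pot: Full, closed steel glue pot with white lid: body 100 mm in diameter (lid 102), lid top at 50 mm; black round knob on top 28 mm in diameter, from 50 to 85 mm high. Origin at the centre of its underside, z up. About 0.6 kg. Starts on the yellow mark, beside the free side of the board, in the straightedge's way
- mark_start: Yellow flat disc on the bench, 124 mm in diameter, flush with the bench: where the pot starts. Origin at its centre
- mark_goal: Green flat disc on the bench, 124 mm in diameter, flush with the bench: where the pot goes. Origin at its centre
- glue_bottle: Bystander: yellow glue bottle, 56 mm in diameter, 150 mm high, origin at the centre of its underside; leave alone
- screw_jar: Bystander: glass jar with steel lid, 64 mm in diameter, 70 mm high, origin at the centre of its underside; leave alone
- screwdriver: Bystander: red-handled screwdriver lying on the bench, roughly 200 mm long along its x, near the robot; leave alone
Not all that is in view belongs to the job. What is shaped like the glue_pot but pink is not meant. What is shaped like the pin0 but blue or turquoise is not meant.

How it is judged (in metres and radians):
On the way, in this order (a step that is already met when the one before it is completed fails the run):
1. the glue pot stands wholly on the green mark (horizontal distance between glue_pot and mark_goal below 0.012 m and angle between glue_pot's own z axis and vertical below 0.05 rad and linear speed of glue_pot below 0.01 m/s), for 0.2 s.
2. the straightedge lies flush against the free side of the board (y of straightedge in the frame of jig between 0.07 and 0.078 m and x of straightedge in the frame of jig between -0.035 and 0.035 m and angle between the x axis of straightedge and the x axis of jig, either way round below 0.02 rad and height (world z) of straightedge below 0.004 m and angle between straightedge's own z axis and vertical below 0.05 rad and linear speed of straightedge below 0.01 m/s), for 0.2 s.
At the end, for the whole second after the job is handed in: Pot upright within 12 mm of the green mark's centre; straightedge flat, long edge within 3 mm of the board's free side, parallel within 0.02 rad, centred within 35 mm; every present pin through both holes of a bracket, shoulder within 7 mm of its outer face; all at rest (all of step 1 and all of step 2 and angle between the x axis of each of pin0, pin1, pin2, pin3 and the y axis of jig, either way round below 0.2 rad and y of pin0 in the frame of jig between -0.101 and -0.09 m and y of each of pin0_tip, pin1_tip, pin2_tip, pin3_tip in the frame of jig above -0.045 m and z of pin0 in the frame of jig between 0.033 and 0.057 m and (x of pin0 in the frame of jig between -0.1185 and -0.1005 m or x of pin0 in the frame of jig between -0.0455 and -0.0275 m or x of pin0 in the frame of jig between 0.0275 and 0.0455 m or x of pin0 in the frame of jig between 0.1005 and 0.1185 m) and linear speed of each of pin0, pin1, pin2, pin3 below 0.01 m/s and y of pin1 in the frame of jig between -0.101 and -0.09 m and z of pin1 in the frame of jig between 0.033 and 0.057 m and (x of pin1 in the frame of jig between -0.1185 and -0.1005 m or x of pin1 in the frame of jig between -0.0455 and -0.0275 m or x of pin1 in the frame of jig between 0.0275 and 0.0455 m or x of pin1 in the frame of jig between 0.1005 and 0.1185 m) and y of pin2 in the frame of jig between -0.101 and -0.09 m and z of pin2 in the frame of jig between 0.033 and 0.057 m and (x of pin2 in the frame of jig between -0.1185 and -0.1005 m or x of pin2 in the frame of jig between -0.0455 and -0.0275 m or x of pin2 in the frame of jig between 0.0275 and 0.0455 m or x of pin2 in the frame of jig between 0.1005 and 0.1185 m) and y of pin3 in the frame of jig between -0.101 and -0.09 m and z of pin3 in the frame of jig between 0.033 and 0.057 m and (x of pin3 in the frame of jig between -0.1185 and -0.1005 m or x of pin3 in the frame of jig between -0.0455 and -0.0275 m or x of pin3 in the frame of jig between 0.0275 and 0.0455 m or x of pin3 in the frame of jig between 0.1005 and 0.1185 m)); the robot touches nothing.
It fails at once if the glue pot is lifted off the bench (height (world z) of glue_pot above 0.01 m).
It fails at once if the glue pot is tipped (angle between glue_pot's own z axis and vertical above 0.2 rad).
It fails at once if the glue bottle is disturbed (distance of glue_bottle from where it was at the start of the episode above 0.03 m).
It fails at once if the screw jar is disturbed (distance of screw_jar from where it was at the start of the episode above 0.03 m).
It fails at once if the red screwdriver is disturbed (distance of screwdriver from where it was at the start of the episode above 0.03 m).
Of pin0, pin1, pin2, pin3 only 3 to 4 are there at a start; the rules pass over those that are not, and their reading is None.
At some moment in a run one of pin0, pin1, pin2, pin3, straightedge may be knocked a few centimetres aside while the robot is not near it.
Once in a run the grip may slacken for a moment while it holds something.
It also fails if it takes over 208 s, if anything falls off the work surface, if the arm or the gripper's body presses on something with over 40 N, if the wrist force passes 120 N, or if a joint passes its speed limit or range.

## Working session

There is one attempt and no reset: what is moved stays moved. The work goes in short steps, Python scripts to look and compute and a shell command to move; the robot and the scene stay as the last step left them, time stands still between calls to the robot, and variables do not carry over. Pictures are saved under pics/ and viewed, at most 14 in all, crops included, and the job is handed in when it is done.

```bash
mkdir -p pics; ls; python3 - <<'E'
from workcell import ctrl
import cv2
print(ctrl.read_state())
for n in("scene","top"):
    im=ctrl.grab_frame(n); cv2.imwrite(f"pics/{n}0.png",im); p=ctrl.camera_params(n); print(n,p, -p["R"].T@p["t"])
E
```

```text
pics
{'time': 0.0, 'joint_positions': array([-1.36200511,  0.46835465, -0.01156802,  1.60360503,  0.00599857,
        1.07141741, -0.05629937]), 'qvel': array([-0.00133757,  0.00030277, -0.00069705, -0.00164829,  0.00010789,
       -0.00044832, -0.00116325]), 'effort': array([ 1.17959233e-03, -5.20569420e+01, -1.22340076e-02, -2.43750340e+01,
       -5.66717971e-02,  1.71478110e-02,  1.47497062e-04]), 'position': array([161.88470327, 628.92004037, 213.66266275]), 'eef_rot': array([-3.13984761e+00,  1.37469447e-04,  2.88970636e+00]), 'ft_force': array([-1.23778889,  0.9966583 , -0.04815587]), 'moment': array([-0.00524327, -0.04050671, -0.04513979]), 'grip_force': 0.0, 'gripper_width': 1.0030909039827238}
scene {'mtx': array([[512.55118384,   0.        , 324.9993447 ],
       [  0.        , 512.55118384, 198.34683757],
       [  0.        ,   0.        ,   1.        ]]), 'R': array([[ 0.8336385 ,  0.55215593,  0.01306453],
       [ 0.43115856, -0.63581052, -0.64019316],
       [-0.34517988,  0.53932255, -0.76810288]]), 't': array([-362.50350041, -210.11892869, 1693.00345571])} [ 977.18217712 -846.51231055 1170.62007237]
top {'mtx': array([[465.60554067,   0.        , 308.89362358],
       [  0.        , 465.60554067, 201.34227118],
       [  0.        ,   0.        ,   1.        ]]), 'R': array([[ 0.01856111, -0.99970108, -0.0159136 ],
       [-0.9932036 , -0.01660669, -0.1151991 ],
       [ 0.11490039,  0.01794367, -0.99321494]]), 't': array([ -49.63286204,  470.01369138, 1258.75293852])} [ 323.1093278   -64.39929763 1303.56754488]
```

View pics/top0.png

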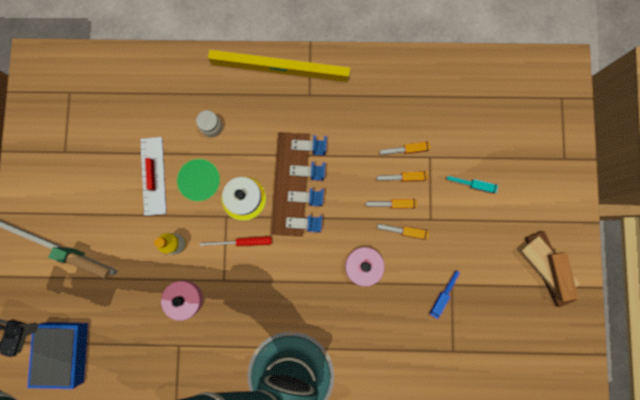

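View pics/scene0.png

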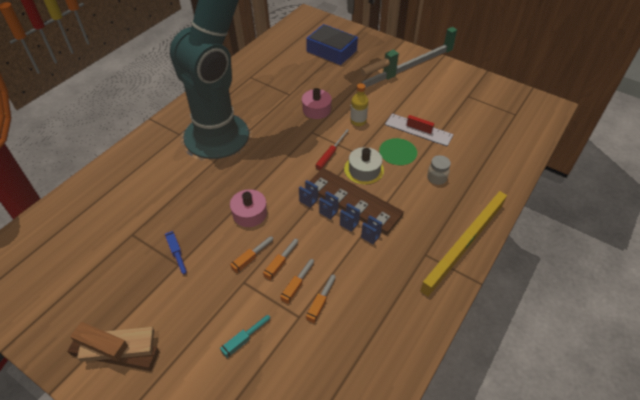

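The two views show these candidates in the top view:
- **Pot:** the white-lid pot on yellow at (240,196). The pink pots at (182,300) and (365,266) are not meant.
- **Pins:** orange ones at (405,148), (402,177), (390,204) and (402,231). The turquoise one at (470,184) and the blue one at (445,295) are not meant.
- **Straightedge:** the white plate with red rib at (152,176). The yellow bar at (280,65) is not meant, and the red screwdriver at (240,242) stays put.

I choose the white-lid pot, the straightedge and the four orange pins, and will check them in a close crop.

```bash
cat > h.py <<'E'
import cv2, numpy as np
from workcell import ctrl
def cast(n,uv,z):
    p=ctrl.camera_params(n); uv=np.atleast_2d(uv).astype(float)
    d=np.c_[(uv-p["mtx"][:2,2])/np.diag(p["mtx"])[:2],np.ones(len(uv))]@p["R"]
    c=-p["R"].T@p["t"]; return (c+d*((z-c[2])/d[:,2])[:,None])[:,:2]
def proj(n,X):
    p=ctrl.camera_params(n); q=np.atleast_2d(X)@p["R"].T+p["t"]; q=q@p["mtx"].T; return q[:,:2]/q[:,2:]
HSV=dict(orange=((8,150,120),(19,255,255)),green=((50,120,60),(75,255,255)),red=((172,120,70),(180,255,255)),red2=((0,170,70),(5,255,255)),
 blue=((105,110,40),(125,255,255)),white=((0,0,150),(180,50,255)),yellow=((23,150,120),(34,255,255)))
def blobs(im,col,amin=40,roi=None):
    h=cv2.cvtColor(im,cv2.COLOR_BGR2HSV); m=cv2.inRange(h,*map(np.array,HSV[col]))
    if col=="red": m|=cv2.inRange(h,*map(np.array,HSV["red2"]))
    cs=cv2.findContours(m,cv2.RETR_EXTERNAL,cv2.CHAIN_APPROX_NONE)[0]
    out=[]
    for c in cs:
        M=cv2.moments(c)
        if M["m00"]<amin: continue
        u,v=M["m10"]/M["m00"],M["m01"]/M["m00"]
        if roi and not(roi[0]<u<roi[2] and roi[1]<v<roi[3]): continue
        out.append((u,v,M["m00"],c))
    return sorted(out,key=lambda b:b[1])
E
python3 - <<'E'
from h import *
im=cv2.imread("pics/top0.png"); c=cv2.resize(im[120:300,135:455],None,fx=2.5,fy=2.5,interpolation=cv2.INTER_CUBIC); cv2.imwrite("pics/crop0.png",c)
for n in("top","scene"):
  im=cv2.imread(f"pics/{n}0.png")
  for k in("orange","green","red","blue","white","yellow"):
    for u,v,a,cc in blobs(im,k,20 if k=="blue" else 40):
        r=cv2.minAreaRect(cc); print(n,k,np.round([u,v,a],1),np.round(np.r_[r[1],r[2]],1),cast(n,(u,v),0).round(0)[0])
E
```

```text
top orange [417.1 147.1 262.5] [12.  27.3 81.9] [ 635. -346.]
top orange [415.3 175.7 268.5] [16.1 33.5 71.6] [ 552. -340.]
top orange [403.9 203.1 256.5] [11. 28. 90.] [ 473. -308.]
top orange [418.5 233.1  90.5] [29.  12.2  8.5] [ 390. -348.]
top orange [564.9 276.5 704. ] [52.1 16.7 76. ] [ 278. -747.]
top green [ 197.9  179.6 1327. ] [40.3 41.7 45. ] [531. 276.]
top green [ 60.7 254.6  75. ] [14.  11.2 24. ] [312. 653.]
top red [149.8 174.2 182.5] [30.3  7.3 86.8] [544. 415.]
top red [253.9 240.8 210. ] [ 7.5 35.2 87. ] [360. 111.]
top blue [319.  146.9 147.5] [17. 12. 90.] [631. -67.]
top blue [317.4 172.2 139.5] [12.1 15.8  5.2] [558. -63.]
top blue [315.7 197.7 143.5] [12. 16.  0.] [485. -60.]
top blue [314.5 224.2 136. ] [13.1 14.3  4.8] [410. -58.]
top blue [442.7 298.4 299.5] [ 9.6 50.2 29.7] [ 212. -412.]
top blue [ 70.5 351.6 996. ] [54.9 67.5  4.5] [ 49. 604.]
top white [337.8   5.7 178. ] [16. 25. 90.] [1058. -116.]
top white [ 60.8   9.9 137.5] [16. 26. 90.] [1037.  711.]
top white [311.5  14.2  71. ] [ 8.3 25.6 65. ] [1031.  -38.]
top white [ 197.2   19.6 6109. ] [ 40
[... 1441 characters left out ...]
[31.7  5.  65.2] [-1127.   121.]
scene red [420.5 122.9 179.5] [25.9  9.5 18.4] [535. 436.]
scene red [325.6 156.5 129.5] [ 6.2 25.8 38.7] [357. 121.]
scene red [  9.3 203.6 226.5] [30.6 10.7 52.6] [-300. -558.]
scene blue [337.1  45.   73.5] [14.7 48.  88.8] [ 54. 662.]
scene blue [174.8 248.8 188.5] [41.6  7.8 68.2] [ 210. -405.]
scene white [419.5 129.8 351. ] [64.8 11.4 18.4] [548. 404.]
scene white [364.8 160.  350. ] [21. 31. 90.] [468. 179.]
scene yellow [357.8 100.4  51.5] [12.3  7.8 24. ] [298. 417.]
scene yellow [348.8 172.7  77. ] [29.7 10.6 45. ] [455. 103.]
scene yellow [471.  231.7 368. ] [ 8.3 67.7 39.1] [862. 105.]
scene yellow [436.9 272.4 211.5] [ 8.7 31.6 39.8] [839. -71.]
```

View pics/crop0.png

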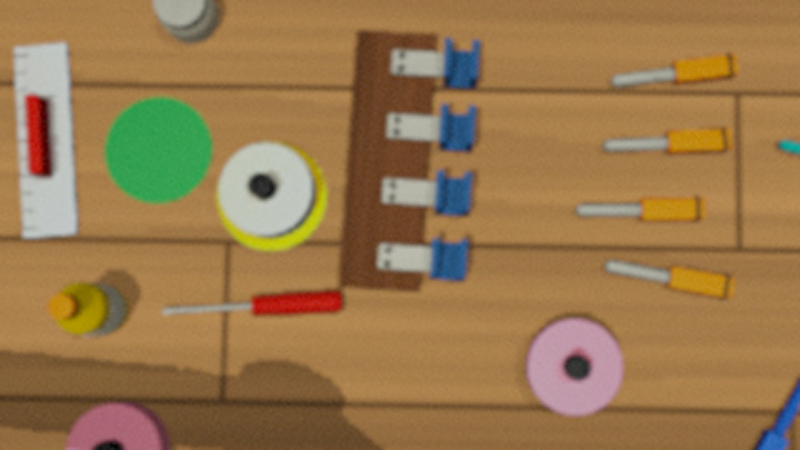

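The crop confirms it: white lid with black knob on yellow, white plate with red rib, four orange-handled pins, and the walnut board with four blue brackets on its right (−y) side. Next I measure them.

```bash
cat >> h.py <<'E'
def lid(im):   # pot: lid centre (z=50) and knob top (z=85)
    b=max((b for b in blobs(im,"white",600,(120,130,275,260)) if abs(cv2.minAreaRect(b[3])[1][0]-cv2.minAreaRect(b[3])[1][1])<8),key=lambda b:b[2])
    e=cv2.fitEllipse(b[3]); L=cast("top",e[0],50)[0]
    g=cv2.cvtColor(im,cv2.COLOR_BGR2GRAY); m=np.zeros_like(g); cv2.drawContours(m,[cv2.convexHull(b[3])],-1,255,-1)
    m=((m>0)&(g<90)).astype(np.uint8); M=cv2.moments(m,True); K=cast("top",(M["m10"]/M["m00"],M["m01"]/M["m00"]),75)[0]
    return L,e[1],K
def seg(im):   # straightedge: plate rect (z=6), rib (z=46)
    b=max(blobs(im,"red",60,(120,120,300,235)),key=lambda b:b[2]); return b
E
python3 - <<'E'
from h import *
im=cv2.imread("pics/top0.png")
L,e,K=lid(im); print("lid",L.round(1),np.round(e,1),"knob",K.round(1))
g=blobs(im,"green",500)[0]; print("green",cast("top",g[:2],0)[0].round(1),"area diam",2*np.sqrt(cv2.contourArea(cast("top",g[3][:,0],0).astype(np.float32))/np.pi))
# jig
B=np.array([b[:2] for b in blobs(im,"blue",80,(300,130,335,240))]); P=cast("top",B,55); print("blue z55",P.round(1),np.linalg.norm(np.diff(P,axis=0),axis=1))
d=P[0]-P[3]; print("yaw blue",np.degrees(np.arctan2(d[1],d[0])))
h=cv2.cvtColor(im,cv2.COLOR_BGR2HSV); print(h[150,285],h[190,282],h[215,278],h[190,268],h[160,265])
gr=cv2.GaussianBlur(cv2.cvtColor(im,cv2.COLOR_BGR2GRAY),(3,3),0).astype(float)
pts=[];
for v in range(142,228):
    row=gr[v,262:292]; gx=np.gradient(row); i=np.argmin(gx)
    if gx[i]<-6:
        a,b,c=gx[max(i-1,0)],gx[i],gx[min(i+1,29)]; pts.append((262+i+(a-c)/(2*(a-2*b+c)+1e-9)+.0,v))
W=cast("top",pts,20); l=cv2.fitLine(W.astype(np.float32),cv2.DIST_HUBER,0,.01,.01).ravel(); print("free edge",l,np.degrees(np.arctan2(l[1],l[0])), len(pts), np.abs((W-l[2:])@[-l[1],l[0]]).mean())
m=cv2.inRange(h,(0,60,30),(14,200,115)); cs=max(cv2.findContours(m[125:245,265:315].copy(),0,1)[0],key=cv2.contourArea); r=cv2.minAreaRect(cs); bp=cv2.boxPoints(r)+[265,125]; print("board box",bp.round(1).tolist(),cast("top",bp,20).round(1).tolist())
# straightedge
w=[b for b in blobs(im,"white",1000,(140,130,170,220))][0]; hull=cv2.convexHull(w[3])[:,0]; R=cv2.minAreaRect(cast("top",hull,6).astype(np.float32)); print("plate",R)
s=seg(im); print("rib top?",cv2.minAreaRect(cast("top",s[3][:,0],46).astype(np.float32)))
for o in blobs(im,"orange",60,(370,130,440,245)):
    print("pin",cast("top",o[:2],20)[0].round(1))
for o in blobs(im,"white",30,(370,140,400,235)):
    print("shaft",cast("top",o[:2],16)[0].round(1))
for b in blobs(im,"white",100,(285,130,310,230)): print("tongue",cast("top",b[:2],25)[0].round(1))
E
```

```text
lid [482.1 143.8] [36.1 36.4] knob [481.9 143.3]
green [531.  276.1] area diam 117.89551336660077
blue z55 [[617.8 -66.6]
 [547.8 -63.5]
 [477.7 -60.1]
 [406.1 -58.1]] [70.12855809 70.11403497 71.70805975]
yaw blue -2.2863537765234376
[ 14 182 105] [ 12 176 107] [ 11 155 110] [ 16 141 170] [ 17 139 172]
free edge [ 9.9888718e-01 -4.7163159e-02  5.0267197e+02  5.9277546e+01] -2.7032526 86 0.3175893115976464
board box [[269.7, 233.8], [277.0, 131.9], [309.9, 134.3], [302.6, 236.2]] [[379.6, 65.1], [667.6, 52.6], [662.2, -40.5], [374.8, -25.8]]
plate ((540.4053344726562, 403.875244140625), (221.45339965820312, 62.3682861328125), 6.11001443862915)
rib top? ((537.3280639648438, 397.39141845703125), (85.56578063964844, 20.171051025390625), 6.52309513092041)
pin [ 629.8 -341.5]
pin [ 548.5 -335.9]
pin [ 471.  -304.1]
pin [ 388.9 -343.6]
shaft [ 621.3 -271.3]
shaft [ 544.6 -265.4]
shaft [ 469.2 -231.7]
shaft [ 401.8 -264.2]
tongue [630.7 -20.7]
tongue [557.4 -16.3]
tongue [484.4 -13. ]
tongue [411.5  -9.3]
```

```bash
cat >> h.py <<'E'
from scipy.spatial.transform import Rotation as Ro
def go(x,y,z,yawdeg=None):  # shift in tool axes (m) and twist (deg) from the measured pose
    s=ctrl.read_state(); p=s["position"]; R=Ro.from_euler("xyz",s["eef_rot"]).as_matrix()
    d=R.T@(np.array([x,y,z])-p)/1000; tw=0 if yawdeg is None else (-(yawdeg-np.degrees(s["eef_rot"][2]))+90)%180-90
    print("t%.1f at"%s["time"],p.round(1),np.degrees(s["eef_rot"]).round(2),"shift",d.round(4),"twist",round(tw,2),"F",s["ft_force"].round(1),"w%.1f"%(92*s["gripper_width"]),"j7 %.2f"%s["joint_positions"][6])
E
python3 -m creep '[[[-1,-0.036,-0.033,0,0],[-1,-0.066,-0.06,0,0],[-1,-0.096,-0.087,0,0],[-1,-0.126,-0.114,0,0],[-1,-0.156,-0.141,0,0],[-1,-0.186,-0.168,0,0],[-1,-0.216,-0.195,0,0],[-1,-0.216,-0.195,0,0]]]' 20
python3 -m creep '[[[-1,-0.03,-0.027,0,0],[-1,-0.06,-0.054,0,0],[-1,-0.09,-0.081,0,0],[-1,-0.12,-0.108,0,0],[-1,-0.15,-0.135,0,0],[-1,-0.18,-0.162,0,0],[-1,-0.215,-0.195,0,0],[-1,-0.215,-0.195,0,0]]]'
python3 -c "
from h import *
go(482,143.6,57)"
```

```text
time: 0.77
position: [327.6, 379.3, 214.5]
eef_rot: [-3.139, 0.002, 2.879]
ft_force: [0.5, -0.1, -1.4]
gripper_width: 1.002
grip_force: 0.0
time: 1.43
position: [485.4, 137.5, 214.8]
eef_rot: [-3.14, 0.003, 2.88]
ft_force: [-0.1, 1.0, 0.2]
gripper_width: 0.999
grip_force: 0.0
t1.4 at [485.4 137.5 214.8] [-1.7988e+02  1.6000e-01  1.6502e+02] shift [0.0053 0.0053 0.1578] twist 0 F [-0.1  1.   0.2] w91.9 j7 1.04
```

```bash

python3 -m creep '[[[-1,0.005,0.005,0.04,0],[-1,0.005,0.005,0.08,0],[-1,0.005,0.005,0.11,0],[-1,0.005,0.005,0.13,0],[-1,0.005,0.005,0.145,0],[-1,0.005,0.005,0.155,0],[-1,0.005,0.005,0.155,0],[-1,0.005,0.005,0.155,0]]]' 
python3 -c "
from h import *
go(482,143.6,58)
im=ctrl.grab_frame('top'); cv2.imwrite('pics/a1.png',cv2.resize(im[100:280,120:360],None,fx=3,fy=3))"
```

```text
time: 2.1
position: [478.5, 150.7, 59.5]
eef_rot: [-3.141, -0.0, 2.89]
ft_force: [0.8, 0.4, 0.3]
gripper_width: 1.003
grip_force: 0.0
t2.1 at [478.5 150.7  59.5] [-1.7998e+02 -3.0000e-02  1.6558e+02] shift [-0.0052 -0.006   0.0015] twist 0 F [0.8 0.4 0.3] w92.2 j7 1.10
```

View pics/a1.png

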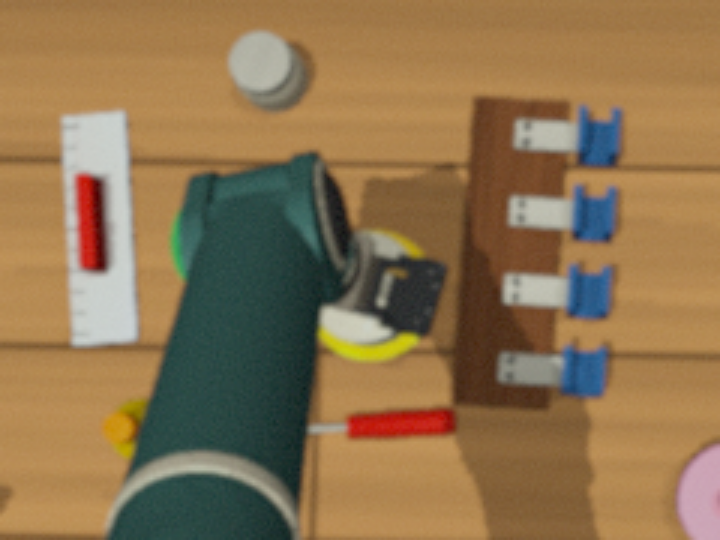

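```bash

python3 -m creep '[[[-1,-0.005,-0.006,0.0015,0],[-1,-0.005,-0.006,0.0015,0],[-1,-0.005,-0.006,0.0015,0],[-1,-0.005,-0.006,0.0015,0],[0.2,-0.005,-0.006,0.0015,0],[0.6,-0.005,-0.006,0.0015,0],[1,-0.005,-0.006,0.0015,0],[1,-0.005,-0.006,0.0015,0]]]' 20
python3 -m creep '[[[1,0,0,0,0],[1,0,0,0,0],[1,0,0,0,0],[1,0,0,0,0],[1,0,0,0,0],[1,0,0,0,0],[1,0,0,0,0],[1,0,0,0,0]]]' 
python3 -c "
from h import *
go(531,276,58)"
```

```text
time: 2.82
position: [481.9, 143.5, 58.1]
eef_rot: [3.142, -0.0, 2.89]
ft_force: [0.6, 0.7, 0.5]
gripper_width: 0.733
grip_force: 0.0
time: 3.48
position: [482.0, 143.4, 58.1]
eef_rot: [3.142, 0.0, 2.89]
ft_force: [0.6, 0.7, -1.0]
gripper_width: 0.297
grip_force: 20.0
t3.5 at [482.  143.4  58.1] [180.     0.   165.57] shift [-1.450e-02  1.406e-01  1.000e-04] twist 0 F [ 0.6  0.7 -1. ] w27.3 j7 1.12
```

```bash

python3 -m creep '[[[1,0,0.005,0,0],[1,-0.001,0.013,0,0],[1,-0.002,0.022,0,0],[1,-0.003,0.032,0,0],[1,-0.004,0.042,0,0],[1,-0.005,0.052,0,0],[1,-0.006,0.062,0,0],[1,-0.007,0.07,0,0]]]' 20
python3 -m creep '[[[1,-0.001,0.01,0,0],[1,-0.002,0.02,0,0],[1,-0.003,0.03,0,0],[1,-0.004,0.04,0,0],[1,-0.005,0.05,0,0],[1,-0.006,0.06,0,0],[1,-0.007,0.067,0,0],[1,-0.0075,0.0706,0,0]]]' 
python3 -m creep '[[[1,0,0,0,0],[1,0,0,0,0],[1,0,0,0,0],[1,0,0,0,0],[1,0,0,0,0],[1,0,0,0,0]]]' 
python3 -c "
from h import *
go(531,276,58)"
```

```text
time: 4.15
position: [505.8, 207.9, 58.1]
eef_rot: [-3.139, -0.001, 2.889]
ft_force: [-3.3, -6.3, 6.2]
gripper_width: 0.304
grip_force: 20.0
time: 4.82
position: [530.4, 275.8, 57.8]
eef_rot: [-3.14, -0.001, 2.89]
ft_force: [-2.2, -6.2, 2.5]
gripper_width: 0.477
grip_force: 2.8
time: 5.32
position: [530.9, 275.9, 57.8]
eef_rot: [-3.142, -0.0, 2.89]
ft_force: [0.3, -1.8, -3.1]
gripper_width: 0.298
grip_force: 20.0
t5.3 at [530.9 275.9  57.8] [-1.8000e+02 -1.0000e-02  1.6556e+02] shift [-0.0001  0.0001 -0.0002] twist 0 F [ 0.3 -1.8 -3.1] w27.4 j7 0.94
```

```bash

python3 -m creep '[[[-1,0,0,0,0],[-1,0,0,0,0],[-1,0,0,0,0],[-1,0,0,0,0],[-1,0,0,0,0],[-1,0,0,-0.02,0],[-1,0,0,-0.05,0],[-1,0,0,-0.09,0]]]' 20
python3 -m creep '[[[-1,0.005,0.04,-0.005,-5],[-1,0.01,0.075,-0.005,-10],[-1,0.015,0.1,-0.005,-15],[-1,0.022,0.126,-0.005,-20.6],[-1,0.022,0.126,-0.005,-20.6],[-1,0.022,0.126,-0.005,-20.6],[-1,0.022,0.126,-0.005,-20.6]]]'
python3 -c "
from h import *
go(540.2,403.6,10,186.2)
T=ctrl.grab_frame('top');S=ctrl.grab_frame('scene')
cv2.imwrite('pics/b.png',np.vstack([cv2.resize(T[100:280,120:320],None,fx=1.6,fy=1.6),cv2.resize(S[80:220,290:490],(320,224))]))"
```

```text
time: 5.98
position: [529.3, 275.2, 146.7]
eef_rot: [-3.138, -0.004, 2.89]
ft_force: [0.9, 0.1, 0.3]
gripper_width: 0.859
grip_force: 0.0
time: 6.57
position: [541.3, 402.4, 152.8]
eef_rot: [-3.141, -0.0, -3.036]
ft_force: [-0.1, -0.4, -0.3]
gripper_width: 1.0
grip_force: 0.0
t6.6 at [541.3 402.4 152.8] [-1.7994e+02 -1.0000e-02 -1.7393e+02] shift [0.001  0.0014 0.1428] twist -0.13 F [-0.1 -0.4 -0.3] w92.0 j7 1.06
```

View pics/b.png

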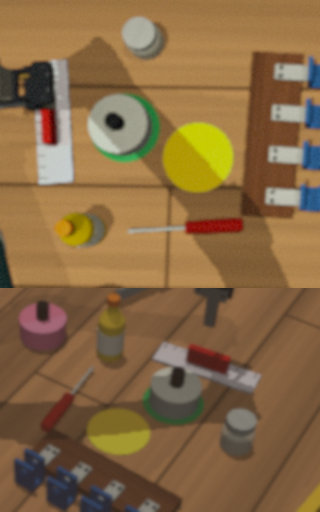

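The pot now stands on green at about (195,178) in the top view, with the gripper left of it above the straightedge. I'll measure the pot and straightedge numerically.

```bash

python3 -c "
from h import *
im=ctrl.grab_frame('top')
L,e,K=lid(im); print('lid',L.round(1),np.round(e,1),'knob',K.round(1))
s=seg(im);print(s[:3],cast('top',s[:2],30),cv2.minAreaRect(cast('top',s[3][:,0],30).astype(np.float32)))
h=[b for b in blobs(im,'white',600,(140,130,170,220))]
for w in h: print(cv2.minAreaRect(cast('top',cv2.convexHull(w[3])[:,0],6).astype(np.float32)))
"
```

```text
lid [529.5 277.9] [33.9 36.2] knob [529.5 275.2]
(150.0285343709468, 178.34111543450064, 128.5) [[527.52464348 402.26661795]] ((527.378173828125, 401.74609375), (61.2041130065918, 20.88797378540039), 6.915109157562256)
((538.9446411132812, 403.2884521484375), (221.90367126464844, 62.6107063293457), 6.0176262855529785)
```

```bash

python3 -m creep '[[[-1,0.001,0.001,0.035,0],[-1,0.001,0.001,0.07,0],[-1,0.001,0.001,0.1,0],[-1,0.001,0.001,0.12,0],[-1,0.001,0.001,0.132,0],[-1,0.001,0.001,0.138,0],[-1,0.001,0.001,0.14,0],[-1,0.001,0.001,0.14,0]]]' 30
python3 -m creep '[[[1,0,0,0,0],[1,0,0,0,0],[1,0,0,0,0],[1,0,0,0,0],[1,0,0,0,0],[1,0,0,0,0],[1,0,0,0,0],[1,0,0,0,0]]]' 30
python3 -m creep '[[[1,0,0,0,0],[1,0,0,0,0],[1,0,0,0,0],[1,0,0,0,0]]]' 
python3 -c "
from h import *
go(540.2,403.6,12)"
```

```text
time: 7.38
position: [540.8, 404.4, 13.8]
eef_rot: [3.141, 0.001, -3.034]
ft_force: [-0.2, 0.2, -0.0]
gripper_width: 0.999
grip_force: 0.0
time: 8.05
position: [540.0, 404.4, 13.1]
eef_rot: [3.142, 0.0, -3.034]
ft_force: [0.1, 0.4, -1.4]
gripper_width: 0.443
grip_force: 0.0
time: 8.38
position: [540.1, 404.0, 13.0]
eef_rot: [-3.141, -0.0, -3.034]
ft_force: [-0.5, -0.8, 1.1]
gripper_width: 0.17
grip_force: 30.0
t8.4 at [540.1 404.   13. ] [-1.7997e+02 -1.0000e-02 -1.7384e+02] shift [-0.0001 -0.0004  0.001 ] twist 0 F [-0.5 -0.8  1.1] w15.7 j7 1.08
```

```bash

python3 -m creep '[[[1,0,0,-0.01,0],[1,0,0,-0.03,0],[1,0,0,-0.055,0],[1,0,0,-0.08,0],[1,0,0,-0.1,0],[1,0,0,-0.115,0],[1,0,0,-0.115,0],[1,0,0,-0.115,0]]]' 40
python3 -m creep '[[[1,0.003,-0.02,0,0],[1,0.007,-0.045,0,1],[1,0.011,-0.07,0,3],[1,0.015,-0.095,0,5],[1,0.019,-0.12,0,7],[1,0.022,-0.145,0,8.9],[1,0.025,-0.165,0,8.9],[1,0.025,-0.165,0,8.9]]]' 
python3 -c "
from h import *
go(526.6,102,60,177.25)"
```

```text
time: 9.05
position: [540.1, 404.6, 128.8]
eef_rot: [3.141, 0.001, -3.034]
ft_force: [-0.7, -0.3, -4.0]
gripper_width: 0.169
grip_force: 40.0
time: 9.72
position: [532.1, 231.2, 126.4]
eef_rot: [-3.137, -0.003, 3.088]
ft_force: [0.5, -0.0, -2.0]
gripper_width: 0.172
grip_force: 40.0
t9.7 at [532.1 231.2 126.4] [-179.72   -0.18  176.91] shift [-0.0017 -0.129   0.067 ] twist -0.34 F [ 0.5 -0.  -2. ] w15.8 j7 1.15
```

```bash

python3 -m creep '[[[1,-0.001,-0.025,0,0],[1,-0.001,-0.05,0,0],[1,-0.002,-0.08,0,0],[1,-0.002,-0.11,0,-0.3],[1,-0.002,-0.13,0,-0.3],[1,-0.002,-0.13,0.02,-0.3],[1,-0.002,-0.13,0.04,-0.3],[1,-0.002,-0.13,0.05,-0.3]]]'
python3 -m creep '[[[1,0,0,0,0],[1,0,0,0,0],[1,0,0,0,0],[1,0,0,0,0]]]'
python3 -c "
from h import *
go(526.6,98,14,177.25)
im=ctrl.grab_frame('top');S=ctrl.grab_frame('scene')
cv2.imwrite('pics/c.png',np.vstack([cv2.resize(im[100:280,150:350],None,fx=1.6,fy=1.6),cv2.resize(S[100:240,280:480],(320,224))]))"
```

```text
time: 10.38
position: [526.7, 107.2, 75.3]
eef_rot: [-3.14, -0.004, 3.099]
ft_force: [-0.7, 0.2, -3.5]
gripper_width: 0.17
grip_force: 40.0
time: 10.72
position: [529.4, 108.2, 78.9]
eef_rot: [3.141, 0.001, 3.1]
ft_force: [-0.1, 0.4, -2.9]
gripper_width: 0.174
grip_force: 40.0
t10.7 at [529.4 108.2  78.9] [1.7997e+02 9.0000e-02 1.7760e+02] shift [ 0.0025 -0.0104  0.0649] twist 0.35 F [-0.1  0.4 -2.9] w16.1 j7 1.40
```

View pics/c.png

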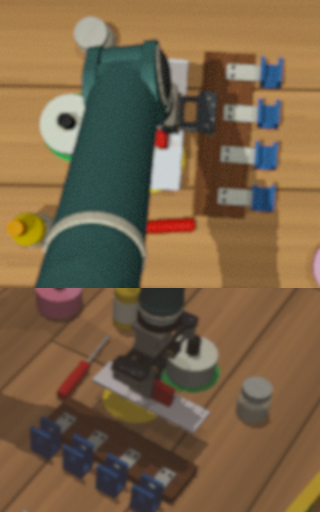

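Straightedge hangs level over the bench beside the board, clear of pot and screwdriver. Lowering it beside the board.

```bash

python3 -m creep '[[[1,0.002,-0.005,0.015,0.35],[1,0.002,-0.005,0.03,0.35],[1,0.002,-0.005,0.042,0.35],[1,0.002,-0.005,0.052,0.35],[1,0.002,-0.005,0.06,0.35],[1,0.002,-0.005,0.065,0.35],[1,0.002,-0.005,0.0655,0.35],[1,0.002,-0.005,0.0655,0.35]]]' 20
python3 -m creep '[[[1,0,-0.003,0,0],[1,0,-0.006,0,0],[1,0,-0.008,0,0],[1,0,-0.009,0,0],[1,0,-0.009,0,0]]]'
python3 -c "
from h import *
go(526.2,88.3,13.2,177.25)"
```

```text
time: 11.48
position: [526.8, 102.9, 12.5]
eef_rot: [3.142, 0.0, 3.093]
ft_force: [-0.5, -0.4, -2.9]
gripper_width: 0.174
grip_force: 20.0
time: 11.9
position: [526.1, 93.3, 12.7]
eef_rot: [-3.141, 0.0, 3.092]
ft_force: [0.5, 1.6, -3.9]
gripper_width: 0.175
grip_force: 20.0
t11.9 at [526.1  93.3  12.7] [-1.7999e+02  1.0000e-02  1.7718e+02] shift [-0.0003 -0.005  -0.0005] twist -0.07 F [ 0.5  1.6 -3.9] w16.1 j7 1.45
```

```bash

for i in 1 2 3; do python3 -m creep '[[[1,0,-0.001,0,0],[1,0,-0.002,0,0],[1,0,-0.002,0,0]]]' 12 | egrep 'pos|ft|rot'; done
```

```text
position: [525.9, 91.6, 12.6]
eef_rot: [-3.142, 0.0, 3.093]
ft_force: [-0.9, -0.6, -3.8]
position: [525.8, 89.6, 12.6]
eef_rot: [-3.141, -0.0, 3.093]
ft_force: [-0.0, -0.2, -2.8]
position: [525.7, 87.5, 12.6]
eef_rot: [-3.141, -0.0, 3.093]
ft_force: [0.2, 0.2, -3.2]
```

```bash

for i in 1 2 3 4; do python3 -m creep '[[[1,0,-0.001,0,0],[1,0,-0.001,0,0],[1,0,-0.001,0,0]]]' 12 | egrep 'pos|ft|width'; done
```

```text
position: [525.7, 87.2, 12.6]
ft_force: [1.1, 1.7, -2.9]
gripper_width: 0.174
position: [525.7, 87.1, 12.6]
ft_force: [-0.0, 5.2, -4.3]
gripper_width: 0.169
position: [525.7, 87.0, 12.7]
ft_force: [0.2, 8.4, -3.3]
gripper_width: 0.174
position: [525.7, 87.0, 12.8]
ft_force: [-0.3, 9.7, -3.3]
gripper_width: 0.175
```

```bash

python3 -m creep '[[[-0.3,0,0.004,0,0],[-0.3,0,0.004,0,0],[-0.3,0,0.004,0,0],[-0.3,0,0.004,0,0],[-0.3,0,0.004,0,0],[-0.3,0,0.004,0,0],[-0.3,0,0.004,0,0],[-0.3,0,0.004,0,0]]]'|egrep 'pos|ft|width'
python3 -m creep '[[[-0.3,0,0.004,-0.03,0],[-0.3,0,0.004,-0.06,0],[-0.3,0,0.004,-0.09,0],[-0.3,0,0.004,-0.13,0],[-0.3,0,-0.03,-0.13,7],[-0.3,0,-0.06,-0.13,14],[-0.3,0,-0.09,-0.13,21],[-0.3,0,-0.12,-0.13,28]]]'|egrep 'pos|ft|width'
python3 - <<'E'
from h import *
im=ctrl.grab_frame('top'); cv2.imwrite('pics/d.png',im)
def pins(im):
  sh=blobs(im,"white",25,(360,120,410,250))
  for o in blobs(im,"orange",60,(370,120,450,250)):
    H=cast("top",o[:2],18)[0]
    for s in sh:
      S=cast("top",s[:2],15)[0]
      if np.linalg.norm(S-H)<90: d=S-H; print("pin",H.round(1),S.round(1),"len",np.linalg.norm(d).round(1),"dir",np.degrees(np.arctan2(d[1],d[0])).round(1),o[2],s[2])
pins(im)
go(548,-300,145,87.2)
E
```

```text
position: [526.5, 98.0, 13.4]
ft_force: [0.0, 25.0, -2.9]
gripper_width: 0.621
position: [519.7, -34.3, 143.3]
ft_force: [-0.5, 0.2, 1.3]
gripper_width: 0.651
pin [ 630.8 -342.3] [ 621.2 -270.4] len 72.5 dir 97.6 249.5 52.5
pin [ 530.7 -301.1] [ 519.6 -231.1] len 70.9 dir 99.0 248.0 69.5
pin [ 471.5 -304.7] [ 519.6 -231.1] len 88.0 dir 56.8 255.0 69.5
pin [ 471.5 -304.7] [ 469.4 -233.7] len 71.1 dir 91.7 255.0 71.0
pin [ 471.5 -304.7] [ 401.4 -265.6] len 80.2 dir 150.8 255.0 69.0
pin [ 388.4 -345.8] [ 401.4 -265.6] len 81.3 dir 80.8 78.5 69.0
t15.0 at [519.1 -41.5 143.3] [-179.83    0.18  148.03] shift [-0.1614 -0.2039 -0.0005] twist 60.83 F [-0.1 -4.2  0.1] w59.9 j7 1.20
```

```bash

python3 -m creep '[[[-0.1,-0.02,-0.026,0,7],[-0.1,-0.04,-0.052,0,14],[-0.1,-0.06,-0.078,0,21],[-0.1,-0.08,-0.104,0,28],[-0.1,-0.1,-0.13,0,35],[-0.1,-0.12,-0.155,0,42],[-0.1,-0.14,-0.18,0,49],[-0.1,-0.161,-0.204,0,56]]]'|egrep 'pos|ft|width'
python3 -m creep '[[[-0.1,0,0,0,4.8],[-0.1,0,0,0,4.8],[-0.1,0,0,0,4.8],[-0.1,0,0,0,4.8]]]'|egrep 'pos|ft|width'
python3 - <<'E'
from h import *
im=ctrl.grab_frame('top'); cv2.imwrite('pics/e.png',im)
go(530.7,-301,145,99)
w=max(blobs(im,'white',500,(230,120,282,240)),key=lambda b:b[2]); P=cast('top',w[3][:,0],6)
print("plate",cv2.minAreaRect(cv2.convexHull(P.astype(np.float32))))
s=max(blobs(im,'red',60,(230,120,300,232)),key=lambda b:b[2]); print("rib",cv2.minAreaRect(cast('top',s[3][:,0],30).astype(np.float32)))
S=ctrl.grab_frame('scene')
cv2.imwrite('pics/e2.png',np.vstack([cv2.resize(im[110:260,180:450],(540,300)),cv2.resize(S[120:320,230:500],(405,300)).copy() if 0 else cv2.resize(S[120:270,230:500],(540,300))]))
E
```

```text
position: [553.2, -292.1, 142.8]
ft_force: [-0.1, -0.2, -0.5]
gripper_width: 0.551
position: [553.8, -288.5, 142.4]
ft_force: [-0.0, 1.1, 0.1]
gripper_width: 0.548
t16.1 at [ 554.  -288.3  142.5] [-1.7999e+02 -6.0000e-02  8.8620e+01] shift [-0.0132 -0.023  -0.0025] twist -10.38 F [ 0.4  0.4 -1. ] w50.4 j7 0.75
plate ((525.68994140625, 88.73150634765625), (60.994537353515625, 223.3656005859375), 87.50237274169922)
rib ((525.3607177734375, 87.97029876708984), (12.860514640808105, 84.4278793334961), 87.64020538330078)
```

View pics/e2.png

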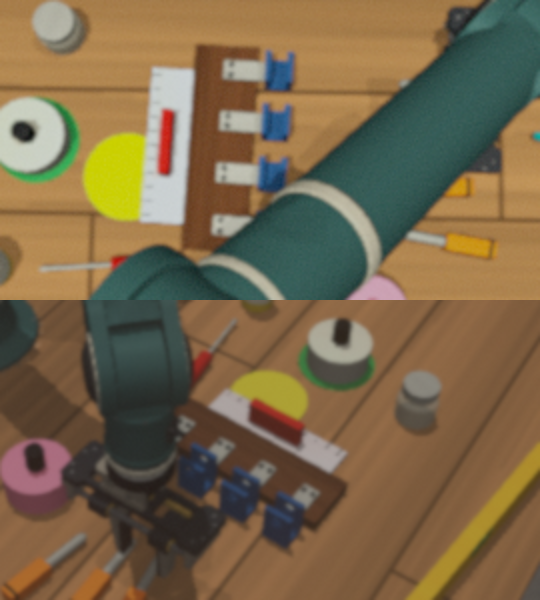

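Straightedge lies flush and parallel along the board (left edge at about (160,175) in the crop), pot on green. Next is pin B at (530,−301), which was knocked aside earlier.

```bash

python3 -m creep '[[[0.13,-0.003,-0.01,0.03,-5],[0.13,-0.0065,-0.0243,0.06,-10.4],[0.13,-0.0065,-0.0243,0.08,-10.4],[0.13,-0.0065,-0.0243,0.08,-10.4],[0.13,-0.0065,-0.0243,0.08,-10.4],[0.13,-0.0065,-0.0243,0.08,-10.4]]]' 30|egrep 'pos|ft|width'
python3 -c "
from h import *
go(529.6,-294.2,3,99)"
```

```text
position: [530.8, -295.6, 64.0]
ft_force: [-0.5, -0.0, -0.0]
gripper_width: 0.437
t16.6 at [ 530.8 -295.6   64. ] [1.7989e+02 6.0000e-02 9.8880e+01] shift [ 0.0016 -0.0011  0.061 ] twist -0.12 F [-0.5 -0.  -0. ] w40.2 j7 0.99
```

```bash

python3 -m creep '[[[0.13,0.0015,-0.001,0.02,0],[0.13,0.0015,-0.001,0.04,0],[0.13,0.0015,-0.001,0.054,0],[0.13,0.0015,-0.001,0.06,0],[0.13,0.0015,-0.001,0.06,0],[0.13,0.0015,-0.001,0.06,0]]]' 30|egrep 'pos|ft|width'
python3 -m creep '[[[1,0,0,0,0],[1,0,0,0,0],[1,0,0,0,0],[1,0,0,0,0],[1,0,0,0,0],[1,0,0,0,0],[1,0,0,0,0]]]' 30|egrep 'pos|ft|width'
python3 -c "
from h import *
go(529.6,-294.2,3,99)"
```

```text
position: [528.8, -294.6, 3.3]
ft_force: [0.4, 0.7, 0.7]
gripper_width: 0.435
position: [528.9, -294.6, 3.5]
ft_force: [-0.3, 1.0, 6.1]
gripper_width: 0.257
t17.7 at [ 528.9 -294.6    3.5] [1.7991e+02 4.0000e-02 9.8820e+01] shift [0.0003 0.0007 0.0005] twist -0.18 F [-0.3  1.   6.1] w23.7 j7 1.04
```

```bash

python3 -m creep '[[[1,0,0,-0.012,0],[1,0,0,-0.024,0],[1,0,0,-0.033,3],[1,0,0,-0.033,8],[1,0,0,-0.033,11.6],[1,0,0,-0.033,11.6],[1,0,0,-0.033,11.6],[1,0,0,-0.033,11.6]]]' 40|egrep 'pos|ft|width'
python3 -c "
from h import *
go(548.9,-196.1,36.5,87.25)"
```

```text
position: [528.2, -294.1, 35.9]
ft_force: [0.9, -0.4, -1.2]
gripper_width: 0.258
t18.4 at [ 528.2 -294.1   35.9] [179.99  -0.    87.32] shift [ 0.0989  0.0161 -0.0006] twist 0.07 F [ 0.9 -0.4 -1.2] w23.7 j7 0.85
```

```bash

python3 -m creep '[[[1,0.02,0.003,0,0],[1,0.045,0.007,0,0],[1,0.07,0.012,0,0],[1,0.09,0.016,0,0],[1,0.099,0.016,-0.0005,0],[1,0.099,0.016,-0.0005,0],[1,0.099,0.016,-0.0005,0],[1,0.099,0.016,-0.0005,0]]]' 40|egrep 'pos|ft|width'
python3 -c "
from h import *
go(548.9,-196.1,36.5,87.25)
im=ctrl.grab_frame('top');S=ctrl.grab_frame('scene');cv2.imwrite('pics/f_t.png',im);cv2.imwrite('pics/f_s.png',S)
a=np.array([548.9,-196.1,45]); u=np.array([.048,.99885,0])
for n in('top','scene'): print(n,proj(n,[a+28*u,a+98*u,a+113*u,a+151*u]).round(1).tolist())
cv2.imwrite('pics/f.png',np.vstack([cv2.resize(im[130:250,270:420],None,fx=3.6,fy=2.4,interpolation=2) if 0 else cv2.resize(im[130:240,270:420],(540,396)),cv2.resize(S[170:270,280:420],(540,386))])[:, :][:600*2])
" ; python3 -c "
import cv2;i=cv2.imread('pics/f.png');cv2.imwrite('pics/f.png',cv2.resize(i,None,fx=.76,fy=.76))"
```

```text
position: [548.5, -198.1, 36.4]
ft_force: [0.5, -0.3, -0.7]
gripper_width: 0.26
t19.1 at [ 548.5 -198.1   36.4] [1.7998e+02 8.0000e-02 8.7120e+01] shift [ 0.002   0.0003 -0.0001] twist -0.13 F [ 0.5 -0.3 -0.7] w23.9 j7 0.70
top [[355.6, 172.5], [330.1, 170.9], [324.6, 170.6], [310.8, 169.7]]
scene [[326.5, 237.5], [341.4, 220.9], [344.5, 217.4], [352.3, 208.9]]
```

View pics/f.png

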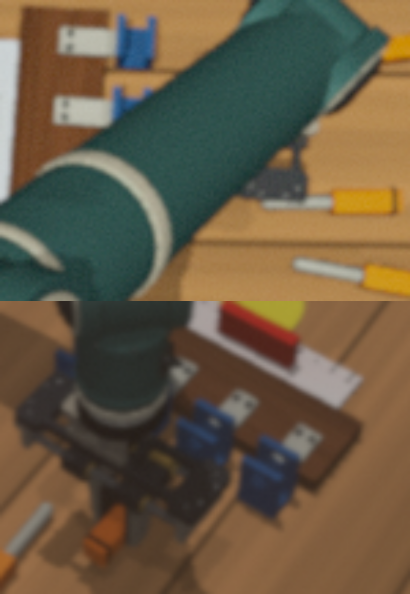

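Both views are largely blocked by arm and gripper (pin handle at about (105,540) in the crop). Before inserting by feel, I'll refine the bracket x positions from the clean first picture.

```bash
python3 - <<'E'
from h import *
im=cv2.imread("pics/top0.png").astype(float)
big=cv2.resize(im.astype(np.uint8),None,fx=4,fy=4,interpolation=cv2.INTER_CUBIC)
h=cv2.cvtColor(big,cv2.COLOR_BGR2HSV); m=cv2.inRange(h,(100,90,40),(125,255,255))
cs=[c for c in cv2.findContours(m,0,1)[0] if 1000<cv2.contourArea(c) and 300*4<c[:,0,0].mean()<335*4 and c[:,0,1].mean()<240*4]
C=np.array([522.4,12.5]); a=np.radians(-2.75); ux=np.array([np.cos(a),np.sin(a)]); uy=np.array([-ux[1],ux[0]])
for c,jx in zip(sorted(cs,key=lambda c:c[:,0,1].mean()),(109.5,36.5,-36.5,-109.5)):
    p=(c[:,0]+.5)/4-.5; w=p[:,0].max(); q=p[p[:,0]>w-4]
    t=q[q[:,1].argmin()]; b=q[q[:,1].argmax()]
    T=cast("top",t,62)[0]; Bb=cast("top",b,0)[0]; Wr=cast("top",(w,q[:,1].mean()),50)[0]
    exp=C+jx*ux-90*uy
    print(jx,"+x edge->ctr",(T[0]-21*ux[0]).round(1),"-x edge->ctr",(Bb[0]+21).round(1),"expect",exp.round(1),"outer face",Wr.round(1))
E
```

```text
109.5 +x edge->ctr 624.2 -x edge->ctr 630.3 expect [627.5 -82.6] outer face [626.7 -85.5]
36.5 +x edge->ctr 551.3 -x edge->ctr 558.8 expect [554.5 -79.1] outer face [554.5 -81.8]
-36.5 +x edge->ctr 479.5 -x edge->ctr 485.4 expect [481.6 -75.6] outer face [482.4 -78.7]
-109.5 +x edge->ctr 406.5 -x edge->ctr 411.5 expect [408.7 -72.1] outer face [409.8 -76.5]
```

```bash

python3 -m creep '[[[1,0.005,0.0005,0,-0.1],[1,0.01,0.0005,0,-0.1],[1,0.015,0.0005,0,-0.1],[1,0.02,0.0005,0,-0.1],[1,0.025,0.0005,0,-0.1],[1,0.025,0.0005,0,-0.1],[1,0.025,0.0005,0,-0.1]]]' 30|egrep 'pos|ft|mom'
python3 -m creep '[[[1,0.005,0,0,0],[1,0.01,0,0,0],[1,0.015,0,0,0],[1,0.02,0,0,0],[1,0.025,0,0,0],[1,0.025,0,0,0],[1,0.025,0,0,0]]]' |egrep 'pos|ft|rot'

```

```text
position: [550.8, -170.5, 36.1]
ft_force: [0.3, 0.4, -1.2]
position: [552.0, -145.7, 36.1]
eef_rot: [3.142, -0.0, 1.525]
ft_force: [-0.5, -0.2, -1.1]
```

```bash

python3 -m creep '[[[1,0.005,0,0,0],[1,0.01,0,0,0],[1,0.015,0,0,0],[1,0.02,0,0,0],[1,0.025,0,0,0],[1,0.025,0,0,0],[1,0.025,0,0,0]]]' |egrep 'pos|ft|rot'
for i in 1 2 3; do python3 -m creep '[[[1,0.002,0,0,0],[1,0.004,0,0,0],[1,0.004,0,0,0]]]' |egrep 'pos|ft'; done
```

```text
position: [553.1, -120.7, 36.1]
eef_rot: [-3.142, -0.0, 1.525]
ft_force: [0.3, -0.3, -1.9]
position: [553.2, -116.9, 36.0]
ft_force: [-0.3, 0.6, -1.8]
position: [553.4, -112.7, 36.0]
ft_force: [0.4, 0.9, -1.2]
position: [553.4, -111.9, 36.2]
ft_force: [0.2, -6.3, -2.0]
```

```bash

cat >> h.py <<'E'
def pins(im):
  sh=blobs(im,"white",25,(340,120,440,260))
  for o in blobs(im,"orange",60,(330,120,470,260)):
    H=cast("top",o[:2],18)[0]; best=[cast("top",s[:2],15)[0] for s in sh]; best=[S for S in best if np.linalg.norm(S-H)<90 and S[1]>H[1]]
    print("pin",np.round(o[:3],0),H.round(1),[(S.round(1),np.linalg.norm(S-H).round(1),np.degrees(np.arctan2(*(S-H)[::-1])).round(1)) for S in best])
E
python3 -m creep '[[[1,0.002,0,0,0],[1,0.002,0,0,0],[0.04,0,0,0,0],[0.04,0,0,0,0],[0.04,0,0,0,0],[0.04,0,0,0,0],[0.04,0,0,-0.02,0],[0.04,0,0,-0.05,0]]]' |egrep 'pos|ft|wid'
python3 -m creep '[[[0.04,0,0,-0.03,0],[0.04,-0.02,0,-0.04,0],[0.04,-0.05,0,-0.04,0],[0.04,-0.05,0,-0.04,0],[0.04,-0.05,0,-0.04,0]]]' |egrep 'pos|ft|wid'
python3 -c "
from h import *
im=ctrl.grab_frame('top');cv2.imwrite('pics/g.png',im); pins(im)
go(471.3,-297.7,60,91.7)"
```

```text
position: [551.6, -108.1, 84.4]
ft_force: [1.0, 0.4, 0.7]
gripper_width: 0.483
position: [551.1, -160.4, 126.6]
ft_force: [-0.6, 0.7, 0.1]
gripper_width: 0.481
pin [417. 147. 252.] [ 630.6 -342.3] [(array([ 622.9, -288.6]), np.float64(54.3), np.float64(98.1))]
pin [404. 203. 250.] [ 471.3 -304.7] [(array([ 469.4, -233.7]), np.float64(71.0), np.float64(91.6)), (array([ 401.6, -264.6]), np.float64(80.4), np.float64(150.1))]
pin [419. 233.  71.] [ 388.1 -346. ] [(array([ 401.6, -264.6]), np.float64(82.5), np.float64(80.5))]
t22.8 at [ 551.1 -158.8  126. ] [-1.7999e+02 -5.0000e-02  8.7280e+01] shift [-0.1425 -0.0731  0.0659] twist -4.42 F [-0.6  0.6  0.3] w44.1 j7 0.56
```

```bash

python3 -m creep '[[[0.13,-0.03,-0.015,0,0],[0.13,-0.06,-0.03,0.02,-2],[0.13,-0.09,-0.045,0.04,-4.4],[0.13,-0.12,-0.062,0.06,-4.4],[0.13,-0.1425,-0.073,0.066,-4.4],[0.13,-0.1425,-0.073,0.066,-4.4],[0.13,-0.1425,-0.073,0.066,-4.4],[0.13,-0.1425,-0.073,0.066,-4.4]]]' 30 |egrep 'pos|ft|wid'
python3 -c "
from h import *
go(471.3,-297.7,3.3,91.7)"
```

```text
position: [472.6, -296.4, 59.9]
ft_force: [0.4, -0.0, 0.7]
gripper_width: 0.436
t23.4 at [ 472.6 -296.4   59.9] [ 1.7999e+02 -7.0000e-02  9.1820e+01] shift [-0.0013 -0.0014  0.0566] twist 0.12 F [ 0.4 -0.   0.7] w40.1 j7 0.97
```

```bash

python3 -m creep '[[[0.13,-0.0013,-0.0014,0.02,0],[0.13,-0.0013,-0.0014,0.038,0],[0.13,-0.0013,-0.0014,0.05,0],[0.13,-0.0013,-0.0014,0.0565,0],[0.13,-0.0013,-0.0014,0.0565,0],[0.13,-0.0013,-0.0014,0.0565,0]]]' 30|egrep 'pos|ft|width'
python3 -m creep '[[[1,0,0,0,0],[1,0,0,0,0],[1,0,0,0,0],[1,0,0,0,0],[1,0,0,0,0],[1,0,0,0,0],[1,0,0,0,0]]]' 30|egrep 'pos|ft|width'
python3 -m creep '[[[1,0,0,-0.012,0],[1,0,0,-0.024,0],[1,0,0,-0.033,2],[1,0,0,-0.033,4.4],[1,0,0,-0.033,4.4],[1,0,0,-0.033,4.4],[1,0,0,-0.033,4.4]]]' 30|egrep 'pos|ft|width'
python3 -c "
from h import *
go(476.5,-187.6,36.3,87.25)"
```

```text
position: [470.9, -299.0, 3.8]
ft_force: [0.7, 0.2, 0.5]
gripper_width: 0.431
position: [470.9, -299.7, 4.4]
ft_force: [0.5, 0.6, 7.0]
gripper_width: 0.261
position: [470.2, -299.3, 36.8]
ft_force: [0.4, -0.5, -1.1]
gripper_width: 0.256
t25.1 at [ 470.2 -299.3   36.8] [-1.7999e+02 -1.0000e-02  8.7390e+01] shift [0.1118 0.0012 0.0005] twist 0.14 F [ 0.4 -0.5 -1.1] w23.5 j7 0.94
```

```bash

python3 -m creep '[[[1,0.02,0,0,0],[1,0.045,0.0005,0,0],[1,0.07,0.001,0,0.1],[1,0.09,0.0012,0,0.1],[1,0.105,0.0012,-0.0006,0.1],[1,0.11,0.0012,-0.0006,0.1],[1,0.11,0.0012,-0.0006,0.1],[1,0.11,0.0012,-0.0006,0.1]]]' 30|egrep 'pos|ft|width'
python3 -c "
from h import *
go(476.4,-189.6,37.3,87.25)"
```

```text
position: [476.7, -190.4, 37.3]
ft_force: [-0.8, -1.5, -1.1]
gripper_width: 0.253
t25.8 at [ 476.7 -190.4   37.3] [1.7998e+02 4.0000e-02 8.7230e+01] shift [ 0.0008 -0.0003  0.    ] twist -0.02 F [-0.8 -1.5 -1.1] w23.3 j7 0.77
```

```bash

python3 -m creep '[[[1,0.005,0,0,0],[1,0.01,0,0,0],[1,0.015,0,0,0],[1,0.02,0,0,0],[1,0.025,0,0,0],[1,0.025,0,0,0],[1,0.025,0,0,0]]]' 30|egrep 'pos|ft'
python3 -m creep '[[[1,0.005,0,0,0],[1,0.01,0,0,0],[1,0.015,0,0,0],[1,0.02,0,0,0],[1,0.025,0,0,0],[1,0.025,0,0,0],[1,0.025,0,0,0]]]' |egrep 'pos|ft'
python3 -m creep '[[[1,0.005,0,0,0],[1,0.01,0,0,0],[1,0.015,0,0,0],[1,0.02,0,0,0],[1,0.022,0,0,0],[1,0.022,0,0,0]]]' |egrep 'pos|ft'
for i in 1 2 3; do python3 -m creep '[[[1,0.002,0,0,0],[1,0.004,0,0,0],[1,0.004,0,0,0]]]' |egrep 'pos|ft'; done
```

```text
position: [477.9, -164.2, 37.2]
ft_force: [0.0, 0.3, -1.3]
position: [479.2, -139.2, 37.2]
ft_force: [0.2, -0.5, -0.8]
position: [480.2, -116.8, 37.1]
ft_force: [-0.1, 0.4, -0.5]
position: [480.3, -113.4, 37.2]
ft_force: [-0.1, -0.3, -1.0]
position: [480.5, -110.4, 37.3]
ft_force: [-0.7, -2.7, -1.2]
position: [480.6, -110.3, 37.4]
ft_force: [-1.6, -11.6, -3.3]
```

```bash

python3 -m creep '[[[1,0,0,0,0],[0.1,-0.004,0,0,0],[0.1,-0.004,0,0,0],[0.1,-0.004,0,0,0],[0.1,-0.004,0,0,0],[0.1,-0.004,0,-0.02,0],[0.1,-0.004,0,-0.05,0],[0.1,-0.004,0,-0.08,0]]]' |egrep 'pos|ft|wid'
python3 -m creep '[[[0.1,-0.02,0.02,0,0],[0.1,-0.05,0.05,0,0],[0.1,-0.05,0.07,0,0],[0.1,-0.05,0.07,0,0],[0.1,-0.05,0.07,0,0]]]' |egrep 'pos|ft|wid'
python3 - <<'E'
from h import *
im=ctrl.grab_frame('top');cv2.imwrite('pics/i.png',im); pins(im)
for s in blobs(im,"white",25,(340,120,440,260)):
    l=cv2.fitLine(cast("top",s[3][:,0],15).astype(np.float32),2,0,.01,.01).ravel(); print("shaft",cast("top",s[:2],15)[0].round(1),np.degrees(np.arctan2(l[1],l[0])).round(1)%180)
h=cv2.cvtColor(im,cv2.COLOR_BGR2HSV); m=cv2.inRange(h,(8,140,60),(22,255,255)); print(h[228:240:2,412:426:4].tolist())
go(389,-340,60,80)
cv2.imwrite('pics/i2.png',cv2.resize(im[120:260,290:450],(800,700))[:600])
cv2.imwrite('pics/i2.png',cv2.resize(im[120:260,290:450],(640,560)))
E
```

```text
position: [479.7, -109.2, 117.5]
ft_force: [0.4, 0.3, -0.1]
gripper_width: 0.455
position: [548.3, -162.6, 116.8]
ft_force: [-0.5, 0.3, -0.1]
gripper_width: 0.451
pin [417. 147. 248.] [ 630.6 -342.1] []
pin [419. 233.  73.] [ 388.9 -345.9] [(array([ 401.8, -264.1]), np.float64(82.8), np.float64(81.0))]
shaft [ 401.8 -264.1] 79.2
[[[20, 225, 188], [17, 178, 169], [17, 153, 160], [16, 147, 154]], [[21, 225, 204], [21, 245, 203], [20, 221, 197], [18, 206, 173]], [[21, 231, 202], [21, 217, 203], [21, 240, 202], [20, 228, 191]], [[21, 221, 204], [21, 223, 204], [21, 222, 203], [20, 204, 180]], [[19, 211, 186], [20, 226, 196], [21, 220, 204], [19, 200, 167]], [[16, 145, 164], [16, 165, 164], [17, 182, 168], [18, 191, 152]]]
t29.3 at [ 547.3 -162.3  116.6] [-1.7991e+02 -4.0000e-02  8.7260e+01] shift [-0.1851 -0.1496  0.0567] twist 7.26 F [-0.7 -0.1 -1.2] w41.4 j7 0.59
```

View pics/i2.png

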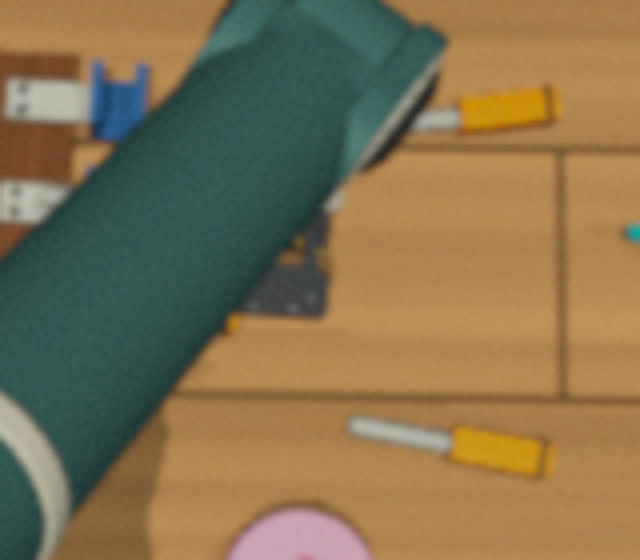

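Top crop shows pin D at (415,232) px and pin A at (417,147) px. Pins B and C are out of sight under the arm. Pin D is next.

```bash

python3 -m creep '[[[0.1,-0.03,-0.025,0,2],[0.1,-0.06,-0.05,0.01,4],[0.1,-0.09,-0.075,0.02,6],[0.1,-0.12,-0.1,0.04,7.8],[0.1,-0.15,-0.13,0.056,7.8],[0.1,-0.172,-0.149,0.056,7.8],[0.1,-0.172,-0.149,0.056,7.8],[0.1,-0.172,-0.149,0.056,7.8]]]' 30|egrep 'pos|ft|wid'
python3 -m creep '[[[0.1,0,0,0,0],[0.1,0,0,0,0]]]' 30|egrep 'pos'
python3 - <<'E'
from h import *
im=ctrl.grab_frame('top');cv2.imwrite('pics/j.png',im); HSV["orange"]=((8,150,120),(22,255,255)); HSV["white"]=((0,0,140),(180,60,255))
for o in blobs(im,"orange",60,(330,120,470,260)): print(np.round(o[:3],1), cast("top",o[:2],18)[0].round(1))
for s in blobs(im,"white",25,(340,120,440,260)): print(np.round(s[:3],1),"shaft",cast("top",s[:2],15)[0].round(1))
go(390.2,-327,3.5,79.5)
E
```

```text
position: [388.4, -328.0, 61.1]
ft_force: [0.9, 0.2, -0.4]
gripper_width: 0.449
position: [391.9, -326.0, 61.3]
[417.  147.  250.5] [ 630.6 -341.9]
[338.3 171.6 261.5] [ 556.8 -121.8]
[336.7 197.5 248. ] [ 483.9 -118.4]
[392.2 150.4  78. ] shaft [ 620.5 -273. ]
t30.2 at [ 392.1 -326.1   61.3] [ 1.7997e+02 -4.0000e-02  7.9600e+01] shift [-0.0013 -0.0018  0.0578] twist 0.1 F [-0.9  0.   0.5] w41.3 j7 0.95
```

```bash

python3 -m creep '[[[0.1,-0.001,-0.0018,0.02,0],[0.1,-0.001,-0.0018,0.038,0],[0.1,-0.001,-0.0018,0.05,0],[0.1,-0.001,-0.0018,0.0575,0],[0.1,-0.001,-0.0018,0.0575,0],[0.1,-0.001,-0.0018,0.0575,0]]]' 30|egrep 'pos|ft|width'
python3 -m creep '[[[1,0,0,0,0],[1,0,0,0,0],[1,0,0,0,0],[1,0,0,0,0],[1,0,0,0,0],[1,0,0,0,0],[1,0,0,0,0]]]' 30|egrep 'pos|ft|width'
python3 -m creep '[[[1,0,0,-0.012,0],[1,0,0,-0.024,0],[1,0,0,-0.033,-3],[1,0,0,-0.033,-7.7],[1,0,0,-0.033,-7.7],[1,0,0,-0.033,-7.7],[1,0,0,-0.033,-7.7]]]' 30|egrep 'pos|ft|width'
python3 -c "
from h import *
go(403.4,-189.6,36.5,87.25)"
```

```text
position: [389.1, -328.1, 3.7]
ft_force: [0.2, -0.6, 0.9]
gripper_width: 0.453
position: [389.6, -328.7, 4.4]
ft_force: [0.5, 0.2, 5.7]
gripper_width: 0.259
position: [388.8, -328.1, 36.9]
ft_force: [0.3, 0.7, -1.4]
gripper_width: 0.257
t31.9 at [ 388.8 -328.1   36.9] [-1.800e+02 -1.000e-02  8.701e+01] shift [0.1391 0.0074 0.0005] twist -0.24 F [ 0.3  0.7 -1.4] w23.7 j7 1.10
```

```bash

python3 -m creep '[[[1,0.025,0.002,0,0],[1,0.05,0.004,0,0],[1,0.08,0.006,0,-0.2],[1,0.11,0.0075,0,-0.2],[1,0.13,0.0075,-0.0005,-0.2],[1,0.141,0.0075,-0.0005,-0.2],[1,0.141,0.0075,-0.0005,-0.2],[1,0.141,0.0075,-0.0005,-0.2]]]' 30|egrep 'pos|ft|width'
python3 -m creep '[[[1,0,0,0,0],[1,0,0,0,0]]]' 30|egrep 'pos'
python3 -c "
from h import *
go(403.5,-187,37.4,87.25)"
```

```text
position: [403.6, -187.7, 37.2]
ft_force: [0.5, -0.2, -1.4]
gripper_width: 0.258
position: [403.4, -189.1, 37.3]
t32.7 at [ 403.4 -189.1   37.3] [1.7998e+02 5.0000e-02 8.7200e+01] shift [ 0.0021 -0.     -0.0001] twist -0.05 F [ 0.1 -0.5 -0.6] w23.7 j7 0.85
```

```bash

python3 -m creep '[[[1,0.005,0,0,0],[1,0.01,0,0,0],[1,0.015,0,0,0],[1,0.02,0,0,0],[1,0.025,0,0,0],[1,0.025,0,0,0],[1,0.025,0,0,0]]]' 30|egrep 'pos|ft'
python3 -m creep '[[[1,0.005,0,0,0],[1,0.01,0,0,0],[1,0.015,0,0,0],[1,0.02,0,0,0],[1,0.025,0,0,0],[1,0.025,0,0,0],[1,0.025,0,0,0]]]' |egrep 'pos|ft'
python3 -m creep '[[[1,0.005,0,0,0],[1,0.01,0,0,0],[1,0.015,0,0,0],[1,0.02,0,0,0],[1,0.022,0,0,0],[1,0.022,0,0,0]]]' |egrep 'pos|ft'
for i in 1 2 3; do python3 -m creep '[[[1,0.002,0,0,0],[1,0.004,0,0,0],[1,0.004,0,0,0]]]' |egrep 'pos|ft'; done
```

```text
position: [404.7, -162.4, 37.2]
ft_force: [0.2, -0.6, -0.9]
position: [405.9, -137.5, 37.2]
ft_force: [-0.7, 0.3, -1.9]
position: [406.8, -115.2, 37.1]
ft_force: [-0.2, -0.2, -1.8]
position: [407.0, -111.6, 37.2]
ft_force: [-0.6, -0.1, -2.7]
position: [407.2, -107.6, 37.2]
ft_force: [-0.4, -0.5, -1.9]
position: [407.4, -105.6, 37.3]
ft_force: [-0.9, -5.3, -1.3]
```

```bash

python3 -m creep '[[[1,0.002,0,0,0],[1,0.002,0,0,0],[0.1,-0.002,0,0,0],[0.1,-0.002,0,0,0],[0.1,-0.002,0,0,0],[0.1,-0.002,0,-0.02,0],[0.1,-0.002,0,-0.05,0],[0.1,-0.002,0,-0.08,0]]]' |egrep 'pos|ft|wid'
python3 -m creep '[[[0.1,-0.03,0.02,0,-2],[0.1,-0.06,0.05,0,-4],[0.1,-0.09,0.08,0,-6],[0.1,-0.12,0.11,0,-8],[0.1,-0.14,0.14,0,-10.7],[0.1,-0.16,0.17,0,-10.7],[0.1,-0.18,0.2,0,-10.7],[0.1,-0.2,0.22,0,-10.7]]]' |egrep 'pos|ft|wid'
python3 -m creep '[[[0.1,0,0,0,0],[0.1,0,0,0,0],[0.1,0,0,0,0]]]' |egrep 'pos'
python3 - <<'E'
from h import *
HSV["orange"]=((8,150,120),(22,255,255)); HSV["white"]=((0,0,140),(180,60,255))
im=ctrl.grab_frame('top');cv2.imwrite('pics/k.png',im)
for o in blobs(im,"orange",60,(310,120,470,260)): print(np.round(o[:3],1), cast("top",o[:2],18)[0].round(1),cast("top",o[:2],50)[0].round(1))
for s in blobs(im,"white",25,(340,120,440,260)): print(np.round(s[:3],1),"shaft",cast("top",s[:2],15)[0].round(1))
go(629.6,-335,60,98)
E
```

```text
position: [406.3, -105.7, 117.6]
ft_force: [0.9, 1.1, 1.4]
gripper_width: 0.451
position: [620.6, -315.5, 116.6]
ft_force: [0.1, -0.0, 0.2]
gripper_width: 0.448
position: [617.0, -314.9, 116.5]
[360.7 177.7 346.5] shaft [ 541.3 -184.8]
t36.8 at [ 617.  -314.6  116.8] [-1.7996e+02 -1.0000e-01  9.8040e+01] shift [-0.0221  0.0097  0.0568] twist 0.04 F [ 1.   0.4 -0.3] w41.4 j7 0.95
```

```bash

python3 -m creep '[[[0.1,-0.01,0.004,0.02,0],[0.1,-0.022,0.0097,0.04,0],[0.1,-0.022,0.0097,0.055,0],[0.1,-0.022,0.0097,0.055,0],[0.1,-0.022,0.0097,0.055,0],[0.1,-0.022,0.0097,0.055,0]]]' 30|egrep 'pos|ft|wid'
python3 - <<'E'
from h import *
S=ctrl.grab_frame('scene'); cv2.imwrite('pics/l.png',cv2.resize(S[170:330,230:430],(700,560)))
go(629.6,-335,3.5,98)
E
```

```text
position: [630.6, -335.7, 63.2]
ft_force: [0.7, -1.1, 0.1]
gripper_width: 0.451
t37.3 at [ 630.9 -335.9   63.5] [1.7992e+02 2.0000e-02 9.8050e+01] shift [ 0.0011 -0.0012  0.06  ] twist 0.05 F [-0.1  0.8  0.1] w41.7 j7 0.99
```

View pics/l.png

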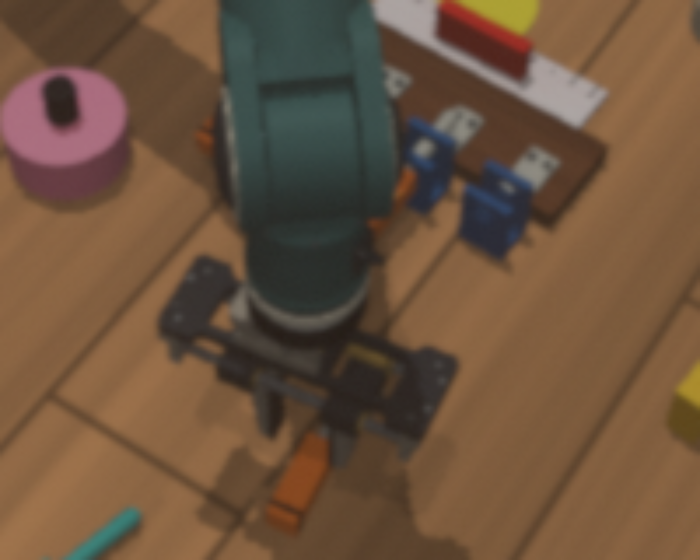

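Pin A's handle (300,485 in the crop) sits below the two fingers, and an inserted pin shows in its bracket at (400,190).

```bash

python3 -m creep '[[[0.1,0.001,-0.0012,0.02,0],[0.1,0.001,-0.0012,0.038,0],[0.1,0.001,-0.0012,0.05,0],[0.1,0.001,-0.0012,0.0595,0],[0.1,0.001,-0.0012,0.0595,0],[0.1,0.001,-0.0012,0.0595,0]]]' 30|egrep 'pos|ft|width'
python3 -m creep '[[[1,0,0,0,0],[1,0,0,0,0],[1,0,0,0,0],[1,0,0,0,0],[1,0,0,0,0],[1,0,0,0,0],[1,0,0,0,0]]]' 30|egrep 'pos|ft|width'
python3 -m creep '[[[1,0,0,-0.012,0],[1,0,0,-0.024,0],[1,0,0,-0.033,3],[1,0,0,-0.033,8],[1,0,0,-0.033,10.8],[1,0,0,-0.033,10.8],[1,0,0,-0.033,10.8]]]' 30|egrep 'pos|ft|width'
python3 -c "
from h import *
go(622.5,-195,37,87.25)"
```

```text
position: [629.1, -335.7, 3.0]
ft_force: [-0.4, 0.4, 0.4]
gripper_width: 0.451
position: [629.6, -335.9, 3.7]
ft_force: [-0.7, 0.6, 5.6]
gripper_width: 0.26
position: [629.1, -335.4, 36.2]
ft_force: [0.2, -0.2, -1.4]
gripper_width: 0.259
t39.0 at [ 629.1 -335.4   36.2] [1.800e+02 1.000e-02 8.732e+01] shift [ 0.14   -0.0132 -0.0009] twist 0.07 F [ 0.2 -0.2 -1.4] w23.8 j7 0.84
```

```bash

python3 -m creep '[[[1,0.025,-0.003,0,0],[1,0.05,-0.006,0,0],[1,0.08,-0.01,0,0],[1,0.11,-0.0134,0,0],[1,0.13,-0.0134,-0.0007,0],[1,0.138,-0.0134,-0.0007,0],[1,0.138,-0.0134,-0.0007,0],[1,0.138,-0.0134,-0.0007,0]]]' 30|egrep 'pos|ft|width'
python3 -m creep '[[[1,0,0,0,0],[1,0,0,0,0]]]' 30|egrep 'pos'
python3 -c "
from h import *
go(622.2,-197,36.7,87.25)"
```

```text
position: [622.5, -198.2, 36.8]
ft_force: [0.2, 0.1, -1.2]
gripper_width: 0.261
position: [621.9, -199.7, 36.6]
t39.8 at [ 621.9 -199.7   36.6] [1.7998e+02 8.0000e-02 8.7070e+01] shift [ 0.0027  0.0001 -0.0001] twist -0.18 F [ 0.2 -0.2 -0.9] w23.7 j7 0.70
```

Home is about 84 mm ahead.

```bash

python3 -m creep '[[[1,0.005,0,0,-0.1],[1,0.01,0,0,-0.1],[1,0.015,0,0,-0.1],[1,0.02,0,0,-0.1],[1,0.025,0,0,-0.1],[1,0.025,0,0,-0.1],[1,0.025,0,0,-0.1]]]' 30|egrep 'pos|ft'
python3 -m creep '[[[1,0.005,0,0,0],[1,0.01,0,0,0],[1,0.015,0,0,0],[1,0.02,0,0,0],[1,0.025,0,0,0],[1,0.025,0,0,0],[1,0.025,0,0,0]]]' |egrep 'pos|ft'
python3 -m creep '[[[1,0.005,0,0,0],[1,0.01,0,0,0],[1,0.015,0,0,0],[1,0.02,0,0,0],[1,0.024,0,0,0],[1,0.024,0,0,0]]]' |egrep 'pos|ft'
for i in 1 2 3 4; do python3 -m creep '[[[1,0.002,0,0,0],[1,0.004,0,0,0],[1,0.004,0,0,0]]]' |egrep 'pos|ft'; done
```

```text
position: [623.7, -171.4, 36.4]
ft_force: [0.3, -1.0, -1.7]
position: [624.9, -146.6, 36.4]
ft_force: [0.4, 0.2, -1.2]
position: [626.1, -121.5, 36.3]
ft_force: [0.2, 0.6, -0.9]
position: [626.1, -118.8, 36.4]
ft_force: [-0.0, 0.0, -1.2]
position: [626.2, -115.5, 36.5]
ft_force: [-0.0, -1.4, -0.7]
position: [626.2, -115.4, 36.6]
ft_force: [-0.7, -8.6, -3.1]
position: [626.1, -115.4, 36.8]
ft_force: [0.3, -15.1, -4.4]
```

```bash

python3 -m creep '[[[1,-0.005,0,0,0],[0.1,-0.006,0,0,0],[0.1,-0.006,0,0,0],[0.1,-0.006,0,0,0],[0.1,-0.006,0,0,0],[0.1,-0.006,0,-0.02,0],[0.1,-0.006,0,-0.05,0],[0.1,-0.006,0,-0.08,0]]]' |egrep 'pos|ft|wid'
python3 -m creep '[[[0.1,-0.03,-0.015,-0.03,0],[0.1,-0.06,-0.03,-0.06,0],[0.1,-0.09,-0.045,-0.09,0],[0.1,-0.12,-0.06,-0.1,0],[0.1,-0.15,-0.075,-0.1,0],[0.1,-0.18,-0.09,-0.1,0],[0.1,-0.21,-0.105,-0.1,0],[0.1,-0.24,-0.12,-0.1,0]]]' |egrep 'pos|ft|wid'
python3 -m creep '[[[0.1,-0.03,-0.015,0,0],[0.1,-0.06,-0.03,0,0],[0.1,-0.09,-0.045,0,0],[0.1,-0.12,-0.06,0,0],[0.1,-0.12,-0.06,0,0],[0.1,-0.12,-0.06,0,0],[0.1,-0.12,-0.06,0,0]]]' |egrep 'pos|ft|wid'
python3 - <<'E'
from h import *
HSV["orange"]=((8,150,120),(22,255,255))
im=ctrl.grab_frame('top');S=ctrl.grab_frame('scene')
cv2.imwrite('pics/m.png',np.vstack([cv2.resize(im[110:260,170:390],(440,300)),cv2.resize(S[100:250,280:500],(440,300))]))
for o in blobs(im,"orange",60,(310,120,470,260)): print(np.round(o[:3],1), cast("top",o[:2],52)[0].round(1))
w=max(blobs(im,'white',500,(230,120,282,240)),key=lambda b:b[2]); print("plate",cv2.minAreaRect(cv2.convexHull(cast('top',w[3][:,0],6).astype(np.float32))))
L,e,K=lid(im); print(L,K)
E
```

```text
position: [625.7, -112.2, 116.6]
ft_force: [0.1, 0.5, -0.3]
gripper_width: 0.451
position: [494.8, -347.7, 216.8]
ft_force: [-0.1, -0.1, -0.6]
gripper_width: 0.451
position: [430.4, -463.5, 216.2]
ft_force: [-0.2, 0.5, -1.1]
gripper_width: 0.447
[339.4 145.6 259. ] [ 623.2 -122.6]
[338.3 171.6 263.5] [ 550.7 -120.5]
[336.9 197.9 253.5] [ 478.6 -117.4]
[335.4 224.6 248. ] [ 406.2 -114.3]
plate ((525.6898803710938, 88.72883605957031), (60.99987030029297, 223.3656005859375), 87.50237274169922)
[530.23623203 276.38649908] [530.131382   274.89044993]
```

View pics/m.png

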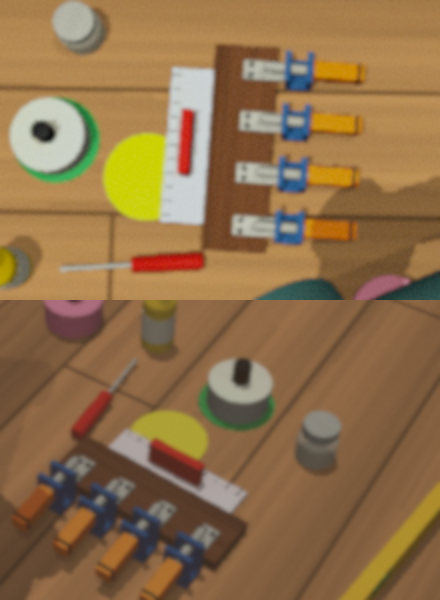

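All four pins sit in their brackets (handles at about (335–339, 146–225) px), with the plate flush and the pot on green. I'll check each shoulder gap numerically before handing in.

```bash
python3 - <<'E'
from h import *
HSV["orange"]=((8,150,120),(22,255,255))
im=cv2.resize(ctrl.grab_frame('top'),None,fx=4,fy=4,interpolation=cv2.INTER_CUBIC)
O=blobs(im,"orange",1000,(1240,480,1880,1040))
Bl=[b for b in blobs(im,"blue",300,(1200,480,1380,960))]
for o in O:
    x=o[3][:,0]; c=x[abs(x[:,1]-o[1])<20]; bs=[b[3][:,0] for b in Bl if abs(b[1]-o[1])<60]; br=max(b[:,0].max() for b in bs)
    a,b=cast("top",(c[:,0].min()/4,o[1]/4),50)[0],cast("top",(br/4,o[1]/4),55)[0]; r=cast("top",(c[:,0].max()/4,o[1]/4),57)[0]
    print("shoulder y",a[1].round(1),"outer face y",b[1].round(1),"gap",(b-a)[1].round(1),"rear",r.round(1))
E
```

```text
shoulder y -89.3 outer face y -85.8 gap 3.5 rear [ 621.5 -160.1]
shoulder y -85.6 outer face y -82.1 gap 3.5 rear [ 549.4 -157.9]
shoulder y -82.6 outer face y -79.1 gap 3.4 rear [ 477.7 -155.1]
shoulder y -79.6 outer face y -76.9 gap 2.7 rear [ 405.6 -166.4]
```

```bash
python3 -c "
from workcell import ctrl
print(ctrl.read_state()['time']); print(ctrl.sign_off())"
```

```text
44.55
the job is handed in; nothing more can be done
None
```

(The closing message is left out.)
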